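Index a seal blank one division on a worm-drive rotary table and clamp it

TASK

One face of the soapstone blank in the rotary table is cut; bring it round to the next division. Take the handwheel by its spinning handle and wind it clockwise, nearly four turns, until you feel the faceplate's dog come up snug against the stop pin, without forcing the stop; only then swing the ball lever clockwise until the clamp bites firmly, not hard, and let go. Leave the other things on the bench where they are.

Things in the scene. Friction and masses are not known exactly. Their poses are not given: they have to be found in the camera images.
- stage: dark cast-iron rotary table fixed on a 4 mm mat, standing on edge: foot 130 (x) by 150 (y) mm, body 132 mm tall, origin under the foot's middle, z up. The upright round steel faceplate, its chuck holding a square soapstone blank, looks along +x, with a brass dog on its rim and a steel stop pin at the body's top. Handwheel level on the +y half, clamp lever on the -y half
- handwheel: steel handwheel on the upright worm shaft, a disc 82 mm across; origin on its axis, 23 mm below the disc's flat top; the handle stands on its +x. It turns with 2 to 3 N along the circle at the handle and stays where left. Once the dog meets the stop the push jumps to 5 N, then rises by up to 2 N per further mm of handle travel: 6 to 10 N in all is snug, beyond 12 N forces the stop
- wheel_axis (a point): point on the handwheel's upright axis, fixed on the stage 194 mm above its foot, level with handle_grip and 23 mm above the disc's top. A hub nut 18 mm across rises 5 mm above the disc
- handle_grip (a point): grip point on the axis of the black upright handle near the handwheel's rim, 32 mm from the wheel's axis: round, 17 mm across, 38 mm tall, from 1 mm above the disc to 16 mm above this point. It spins freely on its pin, so one grasp can lead it round and round with the gripper's heading unchanged
- faceplate: upright round steel faceplate, 110 mm across, with chuck and blank; origin on its level axis, 75 mm above the foot, its own x along the axis. It turns about x by 1/90 of the handwheel's clockwise turning (seen from above), its z starting within 3 degrees of the stage's z; the stop comes one division, 15 degrees give or take 0.6 (3.75 turns), from the stage's z: to be felt
- worm_float (a joint): shift of the worm shaft against its thrust washers (m): 0 running free; with the dog on the stop it grows 0.01 mm per 0.6 N of push over 5 N at the handle, and keeps up to 0.08 mm when let go. Far too small to read or see: feel the push at the handle instead
- lever_pivot (a point): point on the clamp lever's upright pivot axis, level with the lever's ball, fixed on the stage
- lever_ball (a point): centre of the black ball, 20 mm across, at the end of the steel clamp lever, 66 mm from the pivot axis and 171 mm above the foot; free air beside and below it. The arm rises to it from the pivot and swings level, clockwise (seen from above) to clamp
- clamp: the clamp lever; origin on its pivot. It swings slack with 2 to 3 N at the ball; after 0.4 to 0.85 rad of clockwise swing (differs each time, to be felt) it bites: the push rises to 5 N, then by up to 2 N per further mm at the ball. It stays where left. 6 to 10 N is a good nip, beyond 13 N overtightens
- clamp_shoe (a joint): shift of the clamp shoe past first bite (m), 0 while slack; grows 0.01 mm per 1.2 N of push over 5 N at the ball, and keeps up to 0.04 mm when let go. Far too small to read or see: feel the push at the ball instead
- seal_tall: grey soapstone seal 26 mm square and 64 mm tall, standing on the mat; origin under its middle; not part of the job
- seal_short: grey soapstone seal 32 mm square and 48 mm tall, standing on the mat; origin under its middle; not part of the job
- graver: seal graver with a dark wooden handle, 155 mm long and 10 mm thick, lying on the mat along its own x; not part of the job
- jar: ivory ceramic jar, 88 mm across and 108 mm tall, open at the top; origin under its middle; not part of the job
- brush_rest: white porcelain brush rest with five peaks, 24 by 110 mm and 45 mm tall; origin under its middle; not part of the job
- paste_box: round lidded white porcelain paste box, 72 mm across and 37 mm tall; origin under its middle; not part of the job
- whetstone: plain grey-brown whetstone 50 by 140 by 24 mm, lying flat; origin under its middle; not part of the job

How it is judged:
By the outcome, as a careful person would: the job done as asked, in the order asked, and still so for the second after the job is handed in, with the robot touching nothing.
It also fails if it takes over 72 s, if anything falls off the work surface, if the arm or the gripper's body presses on something with over 40 N, if the wrist force passes 120 N, or if a joint passes its speed limit or range.

ROBOT

A 6-joint arm with a two-finger parallel gripper is mounted at the origin on the work surface. World frame = base frame: x ahead of the robot, y to its left, z up, the work surface at z = 0. Lengths are in m, angles in rad, forces in N, time in s.
With the tool pointing down it reaches from about 0.35 to 0.85 m from the base axis. Payload 8.1 kg.
Tool frame: the origin (TCP) lies at the very end of the fingers, on their centre line; the grasp point (between the pads) lies 19 mm behind it; z points along the fingers, y is the line along which they close (so a half turn about z gives the same grasp; the last joint's range is limited). The gripper opens to 93 mm and grips with 3 to 60 N. Pads are 15 mm wide; open, the fingers measure 128 mm over their backs; the gripper's body (75 mm by 188 mm) begins 65 mm behind the grasp point.
Start: joints at [1.182, 0.13, 1.488, -0, 1.523, -0.085], TCP at [0.179, 0.573, 0.219] pointing down, gripper open.
Joint ranges: [-2.96, 2.96], [-0.89, 2.26], [0.02, 2.5], [-1.34, 4.48], [0, 2.73], [-2.66, 2.66]. Speed limits (rad/s): [2.39, 2.39, 2.79, 3.14, 3.14, 3.14].

INTERFACE

Orientations are given as a rotation vector (axis times angle).
In Python, from plant import monitor, eyes, ticket gives the robot as it stands.
- The arm moves only by the tool arm_command, never from a script. Its argument "deltas" is a list that holds one entry, the list of rows, each a list of 6 numbers: the shift along the world's x, y, z in cm, then the turn, a rotation vector about the world's x, y, z in degrees. In form: [[[tx, ty, tz, rx, ry, rz], ...]]. A call has 1 to 12 rows; each row shifts and turns the commanded pose from where the row before left it; what a row does not reach is not made up. A row lasts 1/12 s, in which the tool goes at most 41.7 mm and 7.16 degrees, less where a joint would pass 70% of its speed; a pose out of reach is approached as far as the arm can. A call is refused whole if a number of a shift passes 4.17 or a number of a turn 7.16, either way. A call with a gripper value outside its range is refused whole. "gripper" is the opening, from -1 (shut) to 1 (fully open), set as the call begins (left out, the last holds). The fingers move at their own pace and stop on an object; "squeeze" is the grip in N (left out, the last holds). Time passes only in rows, so rows that do not move let the fingers close. It gives the time, the measured TCP pose, the force, the opening and the grip force at its end, in the units of the state.
- monitor.read_state(): the state, without advancing time (a new reading comes with each control period).
- eyes.read_camera(name): name is "side" or "top" or "wrist"; returns the picture (480x640x3 uint8, blue, green, red); there is no depth.
- eyes.camera_model(name): a dict with "fx", "fy", "cx", "cy" (pixels), "rvec" (rotation vector, rad) and "tvec" (3), from world to camera coordinates, as OpenCV has them. Camera axes: x right, y down, z forward; pixel columns grow to the right and rows downward; lengths in m; the calibration is good to about 2 mm. A picture is of the moment at which its call begins: read the wrist's pose just before it. camera_model takes no time and is no camera call; for the wrist camera it gives the pose at the moment of the call.
- ticket.close_job(): hands the job in; it is judged then, once.
The state is a dict: "t": time; "q": joint angles; "dq": joint speeds; "joint_torque": joint torques, N m; "tool_pos": TCP position; "orientation": TCP orientation; "force": force on the tool from outside, world axes, zero at the start; "wrist_torque": the same for the moment, N m; "opening": finger opening in m; "gripper_force": force on a finger pad.
Only numpy, scipy, OpenCV 4.12 (cv2) and the standard library are available. Lean on these libraries where they do the work, as an engineer would, in place of code of your own. Each camera call takes 0.05 s, during which the arm holds its last target. There are 200 camera calls.

## Working session

There is one attempt and no reset: what is moved stays moved. The work goes in short steps, Python scripts to look and compute and a tool call to move; the robot and the scene stay as the last step left them, time stands still between calls to the robot, and variables do not carry over. Pictures are saved under pics/ and viewed, at most 10 in all, crops included, and the job is handed in when it is done.

Besides the shell and the picture viewer there is one more tool, called by a JSON object that holds its "name" and its "arguments". arm_command: Moves the arm, as the interface text tells. Its arguments: {"type":"object","properties":{"deltas":{"type":"array"},"gripper":{"type":"number"},"squeeze":{"type":"number"}},"required":["deltas"]}

```bash
mkdir -p pics; ls; cat > h.py <<'E'
import numpy as np, cv2
from plant import monitor, eyes, ticket
def cam(n):
    m=eyes.camera_model(n); R,_=cv2.Rodrigues(np.array(m["rvec"],float)); return m,R,np.array(m["tvec"],float).ravel()
def ray(c,u,v):
    m,R,t=c; d=R.T@np.array([(u-m["cx"])/m["fx"],(v-m["cy"])/m["fy"],1]); return -R.T@t,d/np.linalg.norm(d)
def plane(c,u,v,z):
    o,d=ray(c,u,v); return o+d*(z-o[2])/d[2]
def tri(r1,r2):
    (a,d),(b,e)=r1,r2; s=np.linalg.lstsq(np.c_[d,-e],b-a,rcond=None)[0]; p=a+s[0]*d;q=b+s[1]*e
    return (p+q)/2,np.linalg.norm(p-q)
def proj(c,p):
    m,R,t=c; x=R@np.array(p)+t; return m["fx"]*x[0]/x[2]+m["cx"],m["fy"]*x[1]/x[2]+m["cy"]
E
python3 - <<'E'
from h import *
s=monitor.read_state(); print(s["t"],s["orientation"],s["opening"],s["force"])
for n in("side","top"):
    cv2.imwrite(f"pics/{n}.png",eyes.read_camera(n)); c=cam(n); print(n,-c[1].T@c[2],c[0]["fx"],c[1][2])
E
```

```text
pics
0.0 [-4.75306720e-01 -3.10499421e+00  2.81273291e-03] 0.09277868830614569 [-0.01266495 -0.31768553  0.58541452]
side [ 0.21589047 -0.66783997  0.70081367] 550.7371900867654 [ 0.36532338  0.7321797  -0.5748493 ]
top [0.4065424  0.04943673 0.9352606 ] 506.418825339626 [ 0.23970211  0.02452473 -0.97053668]
```

View pics/side.png

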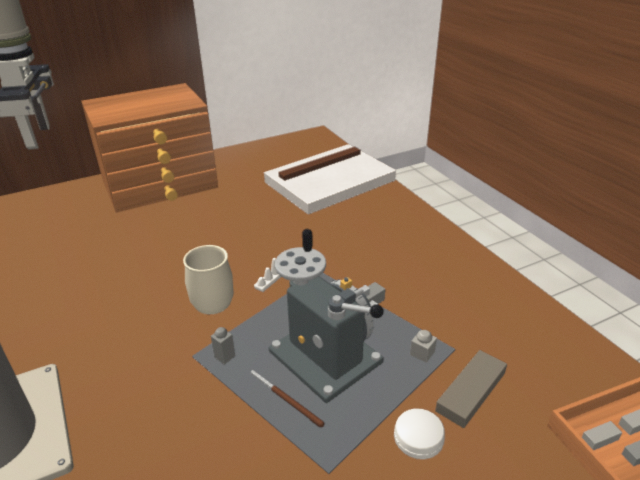

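View pics/top.png

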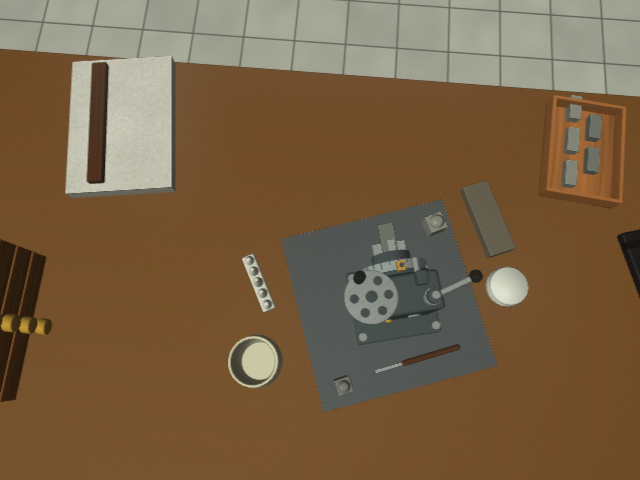

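```bash
python3 - <<'E'
from h import *
T=cv2.imread("pics/top.png");S=cv2.imread("pics/side.png")
def blob(I,x0,y0,x1,y1,th):
    g=I[y0:y1,x0:x1].max(2); n,l,st,ce=cv2.connectedComponentsWithStats((g<th).astype(np.uint8))
    return [(st[i].tolist(),(ce[i]+[x0,y0]).round(2).tolist()) for i in range(1,n) if st[i][4]>15]
for th in(25,35,45):
    print(th,"top handle",blob(T,350,267,370,290,th),"ball",blob(T,466,266,490,288,th))
    print("side handle",blob(S,298,222,318,256,th),"ball",blob(S,366,300,388,322,th))
for n,I,(x0,y0,x1,y1) in(("t",T,(340,262,402,330)),("s",S,(270,240,330,295))):
    c=I[y0:y1,x0:x1]; m=((c.min(2)>85)).astype(np.uint8)
    cs,_=cv2.findContours(m,cv2.RETR_EXTERNAL,cv2.CHAIN_APPROX_NONE); k=max(cs,key=cv2.contourArea); e=cv2.fitEllipse(cv2.convexHull(k)); print(n,e[0][0]+x0,e[0][1]+y0,e[1],e[2])
a=cv2.resize(T[255:335,335:495],None,fx=5,fy=5,interpolation=cv2.INTER_CUBIC)[:300*2]
b=cv2.resize(S[220:340,260:400],None,fx=4,fy=4,interpolation=cv2.INTER_CUBIC)
cv2.imwrite("pics/a.png",a);cv2.imwrite("pics/b.png",b)
E
```

```text
25 top handle [] ball []
side handle [] ball []
35 top handle [([4, 4, 11, 12, 42], [359.31, 277.43])] ball []
side handle [([6, 10, 8, 19, 109], [307.25, 241.32])] ball [([6, 7, 11, 10, 54], [377.39, 312.57])]
45 top handle [([4, 4, 11, 13, 109], [359.02, 276.8])] ball [([4, 4, 12, 12, 112], [475.64, 275.48])]
side handle [([5, 8, 9, 21, 158], [307.06, 239.95])] ball [([5, 6, 12, 12, 101], [376.78, 311.61])]
t 372.94558334350586 291.6222915649414 (56.497989654541016, 67.0909652709961) 30.831466674804688
s 301.2391815185547 272.8729591369629 (52.41557312011719, 66.78062438964844) 100.09039306640625
```

View pics/a.png

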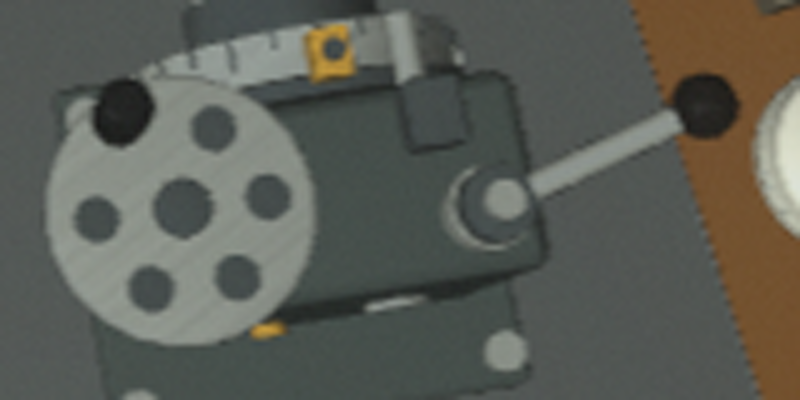

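View pics/b.png

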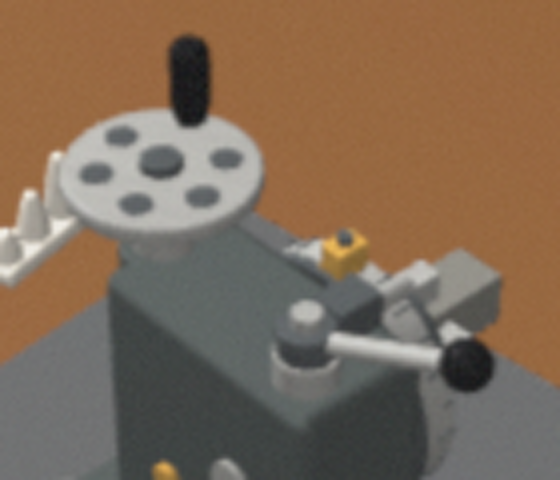

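```bash
python3 - <<'E'
from h import *
t,s=cam("top"),cam("side")
P={}
for n,a,b in(("handle",(359,276.8),(307,239.9)),("disc",(370.9,296.8),(299.9,261.9)),("ball",(475.6,275.5),(376.8,311.6)),("knob",(436,294.7),(336.1,297.6))):
    p,e=tri(ray(t,*a),ray(s,*b)); P[n]=p; print(n,p.round(4),round(e,4))
d=P["handle"]-P["disc"]; print(np.hypot(*d[:2]),np.degrees(np.arctan2(d[1],d[0])),d[2])
d=P["ball"]-P["knob"]; print(np.hypot(*d[:2]),np.degrees(np.arctan2(d[1],d[0])))
# stage bolts
for u,v in((362.5,338),(436,325)): print(plane(t,u,v,.02).round(4))
print(plane(t,283,239,.004),plane(t,441,201,.004),plane(t,495,365,.004),plane(t,323,410,.004))
E
```

```text
handle [ 0.5266 -0.0095  0.1974] 0.0006
disc [ 0.5021 -0.031   0.1759] 0.002
ball [ 0.5474 -0.1869  0.1758] 0.002
knob [ 0.5139 -0.129   0.1713] 0.0018
0.03257613664618506 41.272621241661 0.02145224617503022
0.06684442002520603 -59.98343697020109
[ 0.4467 -0.0363  0.02  ]
[ 0.4802 -0.1652  0.02  ]
[0.61765192 0.12242405 0.004     ] [ 0.71731334 -0.17292286  0.004     ] [ 0.42013891 -0.27491945  0.004     ] [0.3190073  0.02348882 0.004     ]
```

```bash
python3 - <<'E'
from h import *
from scipy.spatial.transform import Rotation as Ro
s=monitor.read_state(); R=Ro.from_rotvec(s["orientation"]).as_matrix(); print(R.round(3)); p=s["tool_pos"]
c=cam("wrist"); C=-c[1].T@c[2]
print("cam in tool",(R.T@(C-p)).round(4),"axes in tool (rows camx,camy,camz)\n",(c[1]@R).round(3),c[0]["fx"])
print((np.array([.5262,-.0095,.185])-p).round(4))
E
```

```text
[[-0.954  0.299 -0.001]
 [ 0.299  0.954 -0.002]
 [ 0.    -0.002 -1.   ]]
cam in tool [ 0.0765  0.0002 -0.1664] axes in tool (rows camx,camy,camz)
 [[ 0.001  1.     0.   ]
 [-0.961  0.001 -0.276]
 [-0.276 -0.     0.961]] 339.47999057775024
[ 0.3469 -0.5816 -0.0327]
```

{"name": "arm_command", "arguments": {"deltas": [[[1.44,-2.42,0.15,0,0,-7.1],[1.44,-2.42,0.15,0,0,-7.1],[1.44,-2.42,0.15,0,0,-7.1],[1.44,-2.42,0.15,0,0,-7.1],[1.44,-2.42,0.15,0,0,-7.1],[1.44,-2.42,0.15,0,0,-7.1],[1.44,-2.42,0.15,0,0,-7.1],[1.44,-2.42,0.15,0,0,-7.1],[1.44,-2.42,0.15,0,0,-7.1],[1.44,-2.42,0.15,0,0,-7.1],[1.44,-2.42,0.15,0,0,-7.1],[1.44,-2.42,0.15,0,0,-7.1]]], "gripper": 1, "squeeze": 15}}

```text
t: 1.1
tool_pos: [0.3525, 0.2808, 0.2364]
orientation: [-2.458, -1.957, 0.001]
force: [0.3, -0.3, -0.6]
opening: 0.0929
gripper_force: 0.0
```

{"name": "arm_command", "arguments": {"deltas": [[[1.44,-2.42,0.15,0,0,-7.1],[1.44,-2.42,0.15,0,0,-7.1],[1.44,-2.42,0.15,0,0,-7.1],[1.44,-2.42,0.15,0,0,-7.1],[1.44,-2.42,0.15,0,0,-7.1],[1.44,-2.42,0.15,0,0,-7.1],[1.44,-2.42,0.15,0,0,-7.1],[1.44,-2.42,0.15,0,0,-7.1],[1.44,-2.42,0.15,0,0,-7.1],[1.44,-2.42,0.15,0,0,-7.1],[1.44,-2.42,0.15,0,0,-7.1],[0,0,0,0,0,0]]]}}

```text
t: 2.1
tool_pos: [0.5121, 0.012, 0.2527]
orientation: [3.14, -0.036, -0.0]
force: [1.2, -0.7, 0.2]
opening: 0.0929
gripper_force: 0.0
```

```bash
python3 - <<'E'
from h import *
from scipy.spatial.transform import Rotation as Ro
s=monitor.read_state(); R=Ro.from_rotvec(s["orientation"]).as_matrix(); print(R.round(3),s["tool_pos"],s["q"],s["t"],s["force"])
c=cam("wrist"); cv2.imwrite("pics/w1.png",eyes.read_camera("wrist"))
np.savez("w1.npz",R=c[1],t=c[2])
print([np.round(proj(c,p),1) for p in([.5266,-.0095,.214],[.5021,-.031,.175],[.5474,-.187,.175])])
E
```

```text
[[ 1.    -0.023 -0.   ]
 [-0.023 -1.    -0.002]
 [-0.     0.002 -1.   ]] [0.51206391 0.01204107 0.25272332] [-0.07537148 -0.1208104   1.67847888 -0.00168149  1.58385742  1.51862909] 2.1 [ 1.22021272 -0.74599901  0.23765671]
[array([351.4, 247.8]), array([374.5, 263.2]), array([592. , 199.3])]
```

View pics/w1.png

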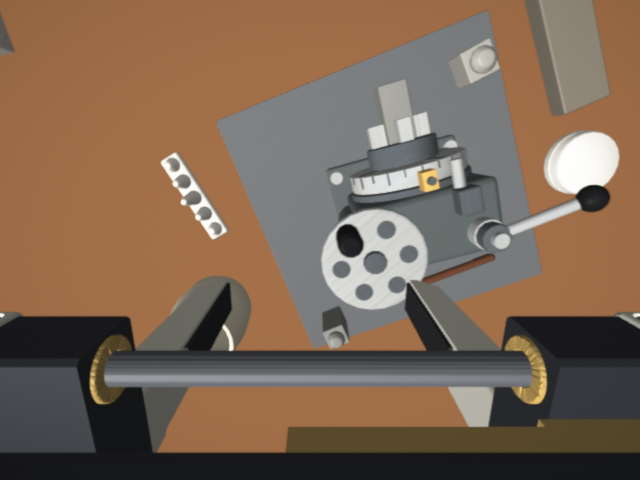

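{"name": "arm_command", "arguments": {"deltas": [[[0,0,0,0,0,0],[0,0,0,0,0,0]]]}}

```text
t: 2.32
tool_pos: [0.5102, 0.0167, 0.2528]
orientation: [-3.141, 0.016, 0.001]
force: [0.9, 0.9, 0.3]
opening: 0.0931
gripper_force: 0.0
```

```bash
python3 - <<'E'
from h import *
s=monitor.read_state(); print(s["tool_pos"],s["dq"].__class__,np.round(s["dq"],3))
I=cv2.imread("pics/w1.png"); z=np.load("w1.npz"); c=(cam("wrist")[0],z["R"],z["t"]); t=cam("top")
g=I[215:265,328:372].max(2)
n,l,st,ce=cv2.connectedComponentsWithStats((g<40).astype(np.uint8)); i=1+np.argmax(st[1:,4]); print(st[i],ce[i]+[328,215])
for p in([.5266,-.0095,.214],[.5266,-.0095,.195],[.5266,-.0095,.176],[.5021,-.031,.180]): print(np.round(proj(c,p),1))
u,v=ce[i]+[328,215]
print(tri(ray(t,359,276.8),ray(c,u,v)), plane(c,u,v,.195), plane(t,359,276.8,.195), plane(cam("side"),307,239.9,.195))
print(plane(c,375.3,262,.18),plane(t,370.9,296.8,.175),plane(cam("side"),299.9,261.9,.175))
E
```

```text
[0.51015877 0.01665155 0.25278899] <class 'numpy.ndarray'> [ 0.012 -0.008  0.003  0.001 -0.     0.004]
[ 10  10  24  31 539] [349.61410019 239.72912801]
[351.4 247.8]
[348.7 239.8]
[346.4 232.9]
[375.6 265.4]
(array([ 0.52669147, -0.00985981,  0.19519181]), np.float64(0.000497226901910414)) [ 0.52663946 -0.01012716  0.195     ] [ 0.52671194 -0.00962582  0.195     ] [ 0.52837597 -0.00643793  0.195     ]
[ 0.50480343 -0.03071362  0.18      ] [ 0.50128623 -0.03080109  0.175     ] [ 0.50364034 -0.0300107   0.175     ]
```

{"name": "arm_command", "arguments": {"deltas": [[[0.83,-1.32,0,0,0,0],[0.82,-1.32,0,0,0,0],[0,0,0,0,0,0],[0,0,-2,0,0,0],[0,0,-2,0,0,0],[0,0,-1.5,0,0,0],[0,0,-1.25,0,0,0],[0,0,0,0,0,0],[0,0,0,0,0,0]]]}}

```text
t: 3.07
tool_pos: [0.5268, -0.0105, 0.1852]
orientation: [-3.141, 0.019, 0.002]
force: [0.4, -0.0, 0.9]
opening: 0.0932
gripper_force: 0.0
```

{"name": "arm_command", "arguments": {"deltas": [[[0,0,0,0,0,0],[0,0,0,0,0,0],[0,0,0,0,0,0],[0,0,0,0,0,0],[0,0,0,0,0,0],[0,0,0,0,0,0]]], "gripper": -1, "squeeze": 20}}

```text
t: 3.57
tool_pos: [0.5273, -0.0105, 0.186]
orientation: [3.141, -0.019, 0.001]
force: [1.2, -0.4, -0.0]
opening: 0.0581
gripper_force: 0.0
```

{"name": "arm_command", "arguments": {"deltas": [[[0,0,0,0,0,0],[0,0,0,0,0,0],[0,0,0,0,0,0],[0,0,0,0,0,0],[0,0,0,0,0,0],[0,0,0,0,0,0],[0,0,0,0,0,0],[0,0,0,0,0,0],[0,0,0,0,0,0]]]}}

```text
t: 4.32
tool_pos: [0.5272, -0.0102, 0.1857]
orientation: [-3.141, 0.019, -0.0]
force: [0.7, 1.8, 1.0]
opening: 0.0161
gripper_force: 20.0
```

```bash
python3 - <<'E'
from h import *
s=monitor.read_state(); print(s["tool_pos"],s["force"],s["opening"],s["gripper_force"],s["t"])
I=eyes.read_camera("wrist"); c=cam("wrist"); np.savez("w2.npz",R=c[1],t=c[2]); cv2.imwrite("pics/w2.png",I)
print(np.round(proj(c,[.55,-.08,.145]),1))
C=np.array([.5028,-.0306]); h=s["tool_pos"][:2]; a=np.arctan2(*(h-C)[::-1]); print(np.degrees(a),np.hypot(*(h-C)))
# clockwise circle rows of 15 deg, start at given angle
th=np.radians(41.3)-np.radians(15)*np.arange(25); P=3.2*np.c_[np.cos(th),np.sin(th)]; print(np.diff(P,axis=0).round(2).tolist())
E
```

```text
[ 0.52723856 -0.0101842   0.18569311] [0.67557037 1.83459909 0.95918337] 0.016143692909749565 19.999992741504684 4.3167
[428.3 234. ]
39.87514368983359 0.03184412260635718
[[0.46, -0.69], [0.27, -0.79], [0.06, -0.83], [-0.16, -0.82], [-0.37, -0.75], [-0.55, -0.63], [-0.69, -0.46], [-0.79, -0.27], [-0.83, -0.06], [-0.82, 0.16], [-0.75, 0.37], [-0.63, 0.55], [-0.46, 0.69], [-0.27, 0.79], [-0.06, 0.83], [0.16, 0.82], [0.37, 0.75], [0.55, 0.63], [0.69, 0.46], [0.79, 0.27], [0.83, 0.06], [0.82, -0.16], [0.75, -0.37], [0.63, -0.55]]
```

View pics/w2.png

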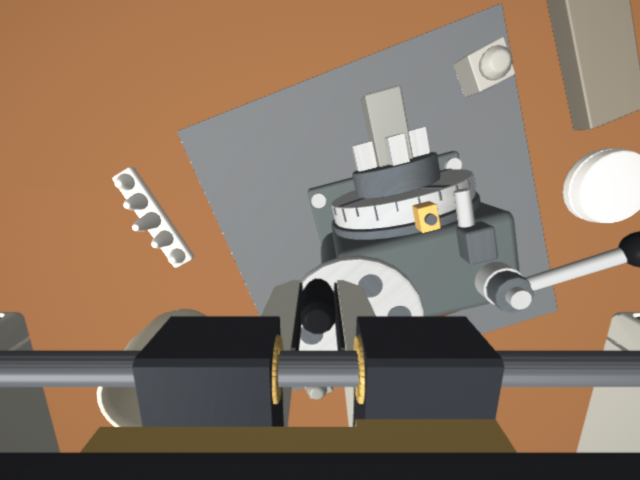

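{"name": "arm_command", "arguments": {"deltas": [[[0.46,-0.69,0,0,0,0],[0.27,-0.79,0,0,0,0],[0.06,-0.83,0,0,0,0],[-0.16,-0.82,0,0,0,0],[-0.37,-0.75,0,0,0,0],[-0.55,-0.63,0,0,0,0]]]}}

```text
t: 4.87
tool_pos: [0.5238, -0.0564, 0.1854]
orientation: [-3.141, 0.02, 0.001]
force: [-0.8, 6.0, -0.6]
opening: 0.0168
gripper_force: 20.0
```

{"name": "arm_command", "arguments": {"deltas": [[[-0.69,-0.46,0,0,0,0],[-0.79,-0.27,0,0,0,0],[-0.83,-0.06,0,0,0,0],[-0.82,0.16,0,0,0,0],[-0.75,0.37,0,0,0,0],[-0.63,0.55,0,0,0,0]]]}}

```text
t: 5.37
tool_pos: [0.4791, -0.0531, 0.1856]
orientation: [3.141, -0.02, 0.004]
force: [8.3, 3.1, -6.4]
opening: 0.0162
gripper_force: 20.0
```

{"name": "arm_command", "arguments": {"deltas": [[[-0.46,0.69,0,0,0,0],[-0.27,0.79,0,0,0,0],[-0.06,0.83,0,0,0,0],[0.16,0.82,0,0,0,0],[0.37,0.75,0,0,0,0],[0.55,0.63,0,0,0,0]]]}}

```text
t: 5.87
tool_pos: [0.4816, -0.0078, 0.1857]
orientation: [3.14, -0.02, -0.001]
force: [-0.6, -4.0, -0.7]
opening: 0.0164
gripper_force: 20.0
```

{"name": "arm_command", "arguments": {"deltas": [[[0.69,0.46,0,0,0,0],[0.79,0.27,0,0,0,0],[0.83,0.06,0,0,0,0],[0.82,-0.16,0,0,0,0],[0.75,-0.37,0,0,0,0],[0.63,-0.55,0,0,0,0],[0,0,0,0,0,0],[0,0,0,0,0,0]]]}}

```text
t: 6.53
tool_pos: [0.5282, -0.0113, 0.1857]
orientation: [3.141, -0.021, 0.002]
force: [0.9, -1.6, 0.2]
opening: 0.0166
gripper_force: 20.0
```

```bash
python3 - <<'E'
from h import *
s=monitor.read_state(); print(s["tool_pos"],s["force"],s["opening"],s["t"])
I=eyes.read_camera("wrist"); c=cam("wrist"); np.savez("w3.npz",R=c[1],t=c[2]); cv2.imwrite("pics/w3.png",I)
J=cv2.imread("pics/w2.png")
for K in(J,I):
    h=cv2.cvtColor(K,cv2.COLOR_BGR2HSV)[180:250,400:490]
    m=cv2.inRange(h,(15,120,120),(35,255,255)); ys,xs=np.nonzero(m); print("dog",xs.mean()+400,ys.mean()+180,xs.min()+400,xs.max()+400,ys.min()+180,ys.max()+180,m.sum()/255)
def crop(K): return cv2.resize(K[180:250,410:490],None,fx=5,fy=5,interpolation=cv2.INTER_CUBIC)
cv2.imwrite("pics/g.png",np.hstack([crop(J),crop(I)]))
E
```

```text
[ 0.52820504 -0.01134011  0.18571276] [ 0.8656426  -1.59506521  0.17322712] 0.01656454986157805 6.5333
dog 425.7135802469136 216.54814814814816 413 440 203 232 405.0
dog 429.5223577235772 216.6341463414634 417 445 203 231 492.0
```

View pics/g.png

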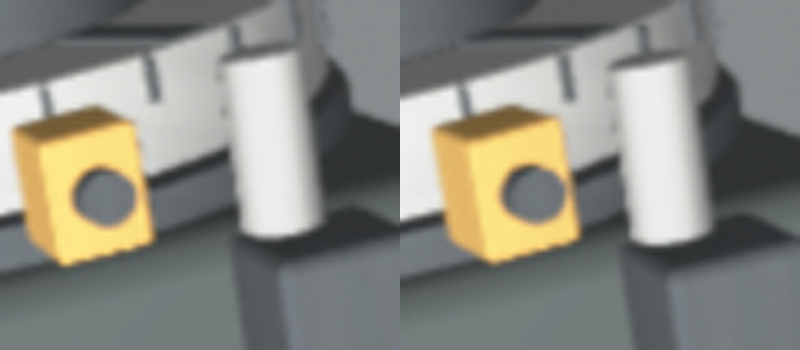

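{"name": "arm_command", "arguments": {"deltas": [[[0.46,-0.69,0,0,0,0],[0.27,-0.79,0,0,0,0],[0.06,-0.83,0,0,0,0],[-0.16,-0.82,0,0,0,0],[-0.37,-0.75,0,0,0,0],[-0.55,-0.63,0,0,0,0],[-0.69,-0.46,0,0,0,0],[-0.79,-0.27,0,0,0,0],[-0.83,-0.06,0,0,0,0],[-0.82,0.16,0,0,0,0],[-0.75,0.37,0,0,0,0],[-0.63,0.55,0,0,0,0]]]}}

```text
t: 7.58
tool_pos: [0.4791, -0.053, 0.1856]
orientation: [3.141, -0.02, 0.004]
force: [9.1, 2.3, -6.7]
opening: 0.0164
gripper_force: 20.0
```

{"name": "arm_command", "arguments": {"deltas": [[[-0.46,0.69,0,0,0,0],[-0.27,0.79,0,0,0,0],[-0.06,0.83,0,0,0,0],[0.16,0.82,0,0,0,0],[0.37,0.75,0,0,0,0],[0.55,0.63,0,0,0,0],[0.69,0.46,0,0,0,0],[0.79,0.27,0,0,0,0],[0.83,0.06,0,0,0,0],[0.82,-0.16,0,0,0,0],[0.75,-0.37,0,0,0,0],[0.63,-0.55,0,0,0,0]]]}}

```text
t: 8.58
tool_pos: [0.528, -0.0104, 0.1855]
orientation: [-3.141, 0.018, 0.001]
force: [-4.7, 0.4, -0.3]
opening: 0.0164
gripper_force: 20.0
```

```bash
python3 - <<'E'
from h import *
s=monitor.read_state(); print(s["tool_pos"],s["force"],s["opening"],s["t"])
I=eyes.read_camera("wrist"); c=cam("wrist"); np.savez("w4.npz",R=c[1],t=c[2]); cv2.imwrite("pics/w4.png",I)
T=eyes.read_camera("top"); cv2.imwrite("pics/top2.png",T)
def crop(K): return cv2.resize(K[180:250,410:490],None,fx=5,fy=5,interpolation=cv2.INTER_CUBIC)
cv2.imwrite("pics/g2.png",np.hstack([crop(I),cv2.resize(T[250:285,385:425],None,fx=10,fy=10,interpolation=cv2.INTER_CUBIC)]))
E
```

```text
[ 0.52801898 -0.01037851  0.18551018] [-4.71107973  0.39057863 -0.25018293] 0.016350772368619995 8.5833
```

View pics/g2.png

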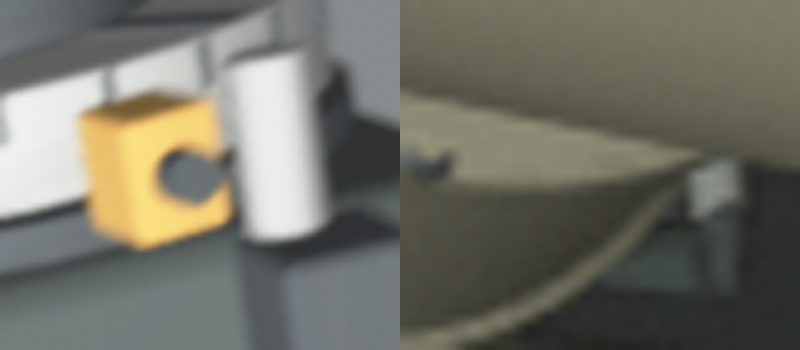

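```bash
cat >> h.py <<'E'
# commanded wheel angle a (deg), relative to commanded circle
def rows(a0,a1,n,r0=3.15,r1=3.15,sh=(0,0)):
    th=np.radians(np.linspace(a0,a1,n+1)); r=np.r_[r0,np.full(n,r1)]; P=np.c_[r*np.cos(th),r*np.sin(th)]; P[1:]+=sh; return np.diff(P,axis=0).round(3).tolist()
def push():
    s=monitor.read_state(); x=s["tool_pos"][:2]-np.array([.5031,-.0317]); a=np.arctan2(x[1],x[0]); f=-np.array(s["force"][:2])
    print("t",s["t"],"ang",np.degrees(a).round(2),"r",np.hypot(*x).round(4),"tan",(f@[np.sin(a),-np.cos(a)]).round(2),"rad",(f@[np.cos(a),np.sin(a)]).round(2))
E
python3 - <<'E'
from h import *
push(); print(rows(41.3,-18.7,6,3.2,3.15,(.02,.02)))
E
```

```text
t 8.6833 ang 38.67 r 0.0325 tan -2.2 rad 0.65
[[0.308, -0.456], [0.243, -0.492], [0.154, -0.527], [0.06, -0.546], [-0.035, -0.548], [-0.13, -0.533]]
```

{"name": "arm_command", "arguments": {"deltas": [[[0.308,-0.456,0,0,0,0],[0.243,-0.492,0,0,0,0],[0.154,-0.527,0,0,0,0],[0.06,-0.546,0,0,0,0],[-0.035,-0.548,0,0,0,0],[-0.13,-0.533,0,0,0,0]]]}}

```text
t: 9.18
tool_pos: [0.5334, -0.0421, 0.1858]
orientation: [3.141, -0.019, 0.001]
force: [1.4, 2.7, -1.4]
opening: 0.0165
gripper_force: 20.0
```

```bash
python3 - <<'E'
from h import *
push(); print(rows(-18.7,-48.7,6))
E
```

```text
t 9.1833 ang -18.97 r 0.0321 tan 3.02 rad -0.41
[[-0.099, -0.256], [-0.121, -0.247], [-0.142, -0.235], [-0.162, -0.222], [-0.181, -0.207], [-0.198, -0.19]]
```

{"name": "arm_command", "arguments": {"deltas": [[[-0.1,-0.256,0,0,0,0],[-0.12,-0.247,0,0,0,0],[-0.142,-0.235,0,0,0,0],[-0.162,-0.222,0,0,0,0],[-0.181,-0.207,0,0,0,0],[-0.198,-0.19,0,0,0,0]]]}}

```text
t: 9.68
tool_pos: [0.5241, -0.0554, 0.1858]
orientation: [3.141, -0.019, 0.001]
force: [4.1, 0.8, -1.2]
opening: 0.0165
gripper_force: 20.0
```

```bash
python3 - <<'E'
from h import *
push(); print(rows(-48.7,-78.7,6))
I=eyes.read_camera("wrist"); cv2.imwrite("pics/w5.png",I); c=cam("wrist"); np.savez("w5.npz",R=c[1],t=c[2]);
h=cv2.cvtColor(I,cv2.COLOR_BGR2HSV); m=cv2.inRange(h,(15,100,80),(35,255,255)); n,l,st,ce=cv2.connectedComponentsWithStats(m); print([(st[i].tolist(),ce[i].round(1).tolist()) for i in range(1,n) if st[i][4]>60])
i=1+np.argmax([st[k][4] if st[k][1]<300 else 0 for k in range(1,n)]); x,y=ce[i].astype(int)
cv2.imwrite("pics/g3.png",cv2.resize(I[y-35:y+35,x-30:x+50],None,fx=8,fy=8,interpolation=cv2.INTER_CUBIC))
E
```

```text
t 9.6833 ang -48.39 r 0.0317 tan 3.57 rad -2.1
[[-0.214, -0.172], [-0.228, -0.153], [-0.241, -0.132], [-0.251, -0.111], [-0.26, -0.089], [-0.267, -0.066]]
[([356, 195, 28, 30, 530], [368.9, 208.9]), ([271, 336, 12, 69, 459], [275.5, 370.7]), ([353, 336, 12, 69, 488], [359.8, 370.4]), ([80, 419, 436, 34, 11461], [310.2, 437.8])]
```

View pics/g3.png

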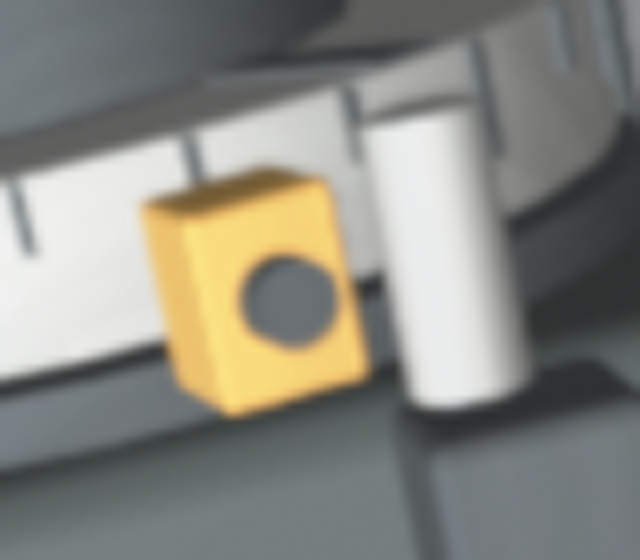

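```bash
python3 - <<'E'
from h import *
K=cam("wrist")[0]
def W(n): z=np.load(n+".npz"); return (K,z["R"],z["t"])
w2,w4,w5,t=W("w2"),W("w4"),W("w5"),cam("top")
for n,a,b in(("pin base",(458,226.4),(389.2,222.4)),("pin tip",(455.6,193),(384.2,187.4))):
    print(n,tri(ray(w2,*a),ray(w5,*b)))
for n,a,b in(("pin base t",(458,226.4),(414.9,269.9)),("pin tip t",(455.6,193),(412.5,257.9)),("dog up",(436.6,204.4),(405.2,260.4)),("dog low",(441,228),(406,270))):
    print(n,tri(ray(w2,*a),ray(t,*b)))
for z in(.135,.14,.145,.15,.155):
  print(z,[ (plane(c,*p,z)*1e3).round(1)[:2].tolist() for c,p in((w2,(458,226.4)),(w5,(389.2,222.4)),(w2,(441,228)),(w4,(456.4,224.4)),(w5,(384.2,220.2)))])
E
```

```text
pin base (array([ 0.55181481, -0.10307343,  0.13344018]), np.float64(0.00023852426772794934))
pin tip (array([ 0.57463794, -0.09832356,  0.13581244]), np.float64(0.0006023535399900383))
pin base t (array([ 0.55371065, -0.10112424,  0.13966926]), np.float64(0.001408168695412689))
pin tip t (array([ 0.57416582, -0.09827444,  0.13537721]), np.float64(0.0004565281629902483))
dog up (array([ 0.56795595, -0.08559205,  0.13998328]), np.float64(0.0004184645373772709))
dog low (array([ 0.55271745, -0.08808125,  0.14175787]), np.float64(0.001611675468024329))
0.135 [[552.3, -102.4], [552.0, -102.7], [551.4, -91.4], [555.2, -102.6], [553.6, -99.4]]
0.14 [[553.5, -100.3], [553.2, -101.7], [552.6, -89.5], [556.4, -100.6], [554.6, -98.4]]
0.145 [[554.7, -98.2], [554.3, -100.6], [553.8, -87.7], [557.5, -98.5], [555.7, -97.4]]
0.15 [[555.9, -96.1], [555.4, -99.5], [555.0, -85.8], [558.7, -96.4], [556.8, -96.4]]
0.155 [[557.1, -94.0], [556.5, -98.5], [556.2, -84.0], [559.9, -94.3], [557.9, -95.4]]
```

```bash
python3 - <<'E'
from h import *
push(); r=rows(-48.7,-48.7-216,18); print(r[:12]);print(r[12:])
E
```

```text
t 9.7333 ang -49.24 r 0.0317 tan 1.86 rad -3.32
[[-0.537, -0.381], [-0.605, -0.26], [-0.646, -0.129], [-0.658, 0.008], [-0.642, 0.145], [-0.598, 0.275], [-0.528, 0.394], [-0.435, 0.495], [-0.322, 0.574], [-0.196, 0.629], [-0.061, 0.656], [0.077, 0.654]]
[[0.211, 0.624], [0.336, 0.566], [0.447, 0.484], [0.537, 0.381], [0.605, 0.26], [0.646, 0.129]]
```

{"name": "arm_command", "arguments": {"deltas": [[[-0.537,-0.381,0,0,0,0],[-0.605,-0.26,0,0,0,0],[-0.646,-0.129,0,0,0,0],[-0.658,0.008,0,0,0,0],[-0.642,0.145,0,0,0,0],[-0.598,0.275,0,0,0,0],[-0.528,0.394,0,0,0,0],[-0.435,0.495,0,0,0,0],[-0.322,0.574,0,0,0,0],[-0.196,0.629,0,0,0,0],[-0.061,0.656,0,0,0,0],[0.077,0.654,0,0,0,0]]]}}

```text
t: 10.73
tool_pos: [0.4722, -0.0238, 0.1857]
orientation: [3.141, -0.019, -0.001]
force: [-0.7, -4.3, 0.3]
opening: 0.0164
gripper_force: 20.0
```

{"name": "arm_command", "arguments": {"deltas": [[[0.211,0.624,0,0,0,0],[0.336,0.566,0,0,0,0],[0.447,0.484,0,0,0,0],[0.537,0.381,0,0,0,0],[0.605,0.26,0,0,0,0],[0.646,0.129,0,0,0,0],[0,0,0,0,0,0],[0,0,0,0,0,0]]]}}

```text
t: 11.4
tool_pos: [0.5015, 0.0005, 0.1857]
orientation: [-3.141, 0.019, -0.002]
force: [2.2, 2.3, -0.2]
opening: 0.0167
gripper_force: 20.0
```

```bash
python3 - <<'E'
from h import *
push()
c=cam("wrist"); I=eyes.read_camera("wrist"); cv2.imwrite("pics/w6.png",I); np.savez("w6.npz",R=c[1],t=c[2])
h=cv2.cvtColor(I,cv2.COLOR_BGR2HSV); m=cv2.inRange(h,(15,100,80),(35,255,255)); m[300:]=0
n,l,st,ce=cv2.connectedComponentsWithStats(m); i=1+np.argmax(st[1:,4]); print(st[i],ce[i])
# predicted pin left edge
for p in([.5518,-.103,.1345],[.5746,-.0983,.1358]): print(np.round(proj(c,p),1))
x0,y0,w,hh,_=st[i]
for y in range(y0+4,y0+hh-2,4):
    xs=np.nonzero(l[y]==i)[0].max(); print(y,xs,[int(v) for v in cv2.cvtColor(I,cv2.COLOR_BGR2GRAY)[y,xs-2:xs+22:1]])
E
```

```text
t 11.4 ang 92.87 r 0.0322 tan -2.34 rad -2.17
[450 154  32  31 690] [464.34202899 169.48695652]
[479.5 187.5]
[477.3 150.5]
158 479 [205, 205, 204, 214, 227, 232, 233, 233, 234, 234, 232, 230, 222, 208, 190, 168, 136, 94, 66, 78, 108, 125, 133, 136]
162 479 [196, 199, 203, 194, 216, 231, 233, 233, 234, 234, 233, 230, 225, 214, 197, 177, 148, 105, 65, 52, 54, 59, 89, 122]
166 469 [211, 200, 152, 96, 79, 81, 93, 102, 106, 107, 107, 106, 105, 106, 122, 193, 228, 233, 234, 234, 234, 231, 227, 220]
170 467 [216, 210, 200, 153, 107, 98, 99, 102, 104, 105, 106, 107, 107, 107, 106, 105, 116, 179, 224, 233, 233, 234, 234, 232]
174 481 [143, 171, 194, 215, 229, 234, 233, 233, 234, 233, 230, 225, 217, 199, 178, 155, 121, 77, 52, 48, 48, 48, 48, 48]
178 481 [201, 203, 204, 196, 219, 232, 234, 233, 233, 232, 230, 226, 220, 205, 186, 165, 137, 95, 62, 56, 57, 60, 63, 65]
182 476 [149, 115, 88, 76, 82, 146, 183, 203, 220, 228, 233, 234, 233, 233, 232, 230, 227, 222, 213, 194, 172, 147, 111, 71]
```

```bash
python3 - <<'E'
from h import *
r=rows(-264.7,-264.7-114,12); print(r); print(rows(-378.7,-390.7,4))
E
```

```text
[[0.522, 0.005], [0.515, -0.081], [0.495, -0.165], [0.461, -0.245], [0.414, -0.317], [0.356, -0.381], [0.288, -0.435], [0.213, -0.476], [0.131, -0.505], [0.046, -0.52], [-0.04, -0.52], [-0.126, -0.506]]
[[-0.057, -0.155], [-0.065, -0.152], [-0.073, -0.148], [-0.08, -0.144]]
```

{"name": "arm_command", "arguments": {"deltas": [[[0.522,0.005,0,0,0,0],[0.515,-0.081,0,0,0,0],[0.495,-0.165,0,0,0,0],[0.461,-0.245,0,0,0,0],[0.414,-0.317,0,0,0,0],[0.356,-0.381,0,0,0,0],[0.288,-0.435,0,0,0,0],[0.213,-0.476,0,0,0,0],[0.131,-0.505,0,0,0,0],[0.046,-0.52,0,0,0,0],[-0.04,-0.52,0,0,0,0],[-0.126,-0.506,0,0,0,0]]]}}

```text
t: 12.45
tool_pos: [0.5333, -0.0423, 0.1857]
orientation: [3.141, -0.02, 0.001]
force: [2.3, 2.7, 0.2]
opening: 0.0166
gripper_force: 20.0
```

{"name": "arm_command", "arguments": {"deltas": [[[-0.057,-0.155,0,0,0,0],[-0.065,-0.152,0,0,0,0],[-0.073,-0.148,0,0,0,0],[-0.08,-0.144,0,0,0,0]]]}}

```text
t: 12.78
tool_pos: [0.5306, -0.0477, 0.1858]
orientation: [3.141, -0.019, 0.001]
force: [3.2, 1.3, 0.3]
opening: 0.0163
gripper_force: 20.0
```

```bash
python3 - <<'E'
from h import *
push()
c=cam("wrist"); I=eyes.read_camera("wrist"); cv2.imwrite("pics/w7.png",I); np.savez("w7.npz",R=c[1],t=c[2])
h=cv2.cvtColor(I,cv2.COLOR_BGR2HSV); m=cv2.inRange(h,(15,100,80),(35,255,255)); m[300:]=0
n,l,st,ce=cv2.connectedComponentsWithStats(m); i=1+np.argmax(st[1:,4]); x,y=ce[i].astype(int); print(st[i])
cv2.imwrite("pics/g4.png",cv2.resize(I[y-35:y+35,x-30:x+50],None,fx=8,fy=8,interpolation=cv2.INTER_CUBIC)); print(x,y)
print([np.round(proj(c,p),1) for p in([.5518,-.103,.1345],[.5746,-.0983,.1358])])
th=np.linspace(-390.7,-390.7-160,31); 
for k in range(0,30): print(k,rows(th[k],th[k+1],1),end=' ')
E
```

```text
t 12.7833 ang -30.21 r 0.0318 tan 2.77 rad -2.14
[373 202  29  31 541]
385 216
[array([401.1, 232.5]), array([396.2, 198.5])]
0 [[-0.161, -0.245]] 1 [[-0.183, -0.229]] 2 [[-0.204, -0.211]] 3 [[-0.222, -0.191]] 4 [[-0.239, -0.169]] 5 [[-0.254, -0.146]] 6 [[-0.266, -0.122]] 7 [[-0.277, -0.097]] 8 [[-0.284, -0.071]] 9 [[-0.29, -0.044]] 10 [[-0.293, -0.017]] 11 [[-0.293, 0.01]] 12 [[-0.291, 0.038]] 13 [[-0.286, 0.064]] 14 [[-0.279, 0.091]] 15 [[-0.269, 0.116]] 16 [[-0.257, 0.141]] 17 [[-0.243, 0.164]] 18 [[-0.227, 0.186]] 19 [[-0.208, 0.206]] 20 [[-0.188, 0.225]] 21 [[-0.167, 0.241]] 22 [[-0.143, 0.256]] 23 [[-0.119, 0.268]] 24 [[-0.094, 0.278]] 25 [[-0.067, 0.285]] 26 [[-0.041, 0.29]] 27 [[-0.013, 0.293]] 28 [[0.014, 0.293]] 29 [[0.041, 0.29]]
```

View pics/g4.png

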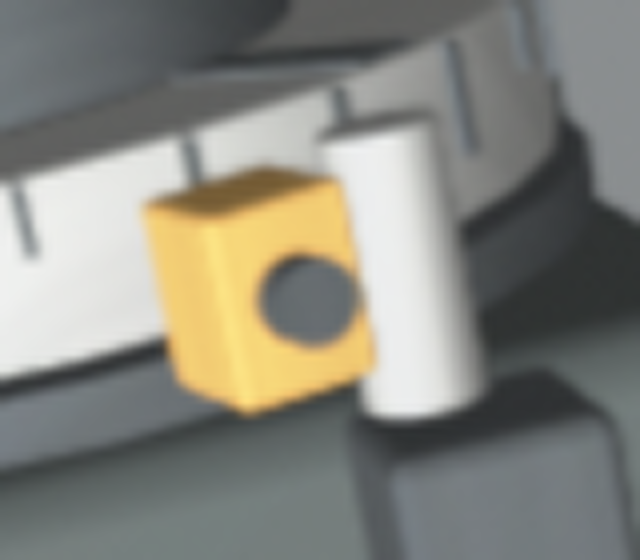

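{"name": "arm_command", "arguments": {"deltas": [[[-0.08,-0.123,0,0,0,0],[-0.081,-0.122,0,0,0,0]]]}}

```text
t: 13.0
tool_pos: [0.529, -0.05, 0.1858]
orientation: [3.141, -0.019, 0.001]
force: [3.5, 0.6, 0.4]
opening: 0.0166
gripper_force: 20.0
```

{"name": "arm_command", "arguments": {"deltas": [[[-0.09,-0.115,0,0,0,0],[-0.093,-0.114,0,0,0,0]]]}}

```text
t: 13.17
tool_pos: [0.5271, -0.0524, 0.1858]
orientation: [3.141, -0.019, 0.001]
force: [4.8, -0.5, -0.5]
opening: 0.0162
gripper_force: 20.0
```

{"name": "arm_command", "arguments": {"deltas": [[[-0.09,-0.115,0,0,0,0],[-0.1,-0.105,0,0,0,0]]]}}

```text
t: 13.33
tool_pos: [0.525, -0.0546, 0.1857]
orientation: [3.141, -0.019, 0.0]
force: [4.0, 0.2, 0.2]
opening: 0.0166
gripper_force: 20.0
```

{"name": "arm_command", "arguments": {"deltas": [[[-0.11,-0.1,0,0,0,0],[-0.112,-0.096,0,0,0,0]]]}}

```text
t: 13.5
tool_pos: [0.5228, -0.0565, 0.1857]
orientation: [3.141, -0.019, 0.0]
force: [4.1, 0.2, 0.4]
opening: 0.0164
gripper_force: 20.0
```

{"name": "arm_command", "arguments": {"deltas": [[[-0.119,-0.086,0,0,0,0],[-0.12,-0.083,0,0,0,0]]]}}

```text
t: 13.67
tool_pos: [0.5204, -0.0582, 0.1857]
orientation: [3.141, -0.019, 0.0]
force: [3.8, 0.2, 0.1]
opening: 0.0166
gripper_force: 20.0
```

{"name": "arm_command", "arguments": {"deltas": [[[-0.125,-0.075,0,0,0,0],[-0.127,-0.071,0,0,0,0]]]}}

```text
t: 13.83
tool_pos: [0.5178, -0.0597, 0.1857]
orientation: [3.141, -0.02, 0.0]
force: [3.8, -0.8, 1.0]
opening: 0.0164
gripper_force: 20.0
```

{"name": "arm_command", "arguments": {"deltas": [[[-0.132,-0.063,0,0,0,0],[-0.134,-0.059,0,0,0,0]]]}}

```text
t: 14.0
tool_pos: [0.5152, -0.0609, 0.1856]
orientation: [3.141, -0.02, -0.0]
force: [3.9, -1.6, 0.6]
opening: 0.0162
gripper_force: 20.0
```

{"name": "arm_command", "arguments": {"deltas": [[[-0.138,-0.052,0,0,0,0],[-0.139,-0.047,0,0,0,0]]]}}

```text
t: 14.17
tool_pos: [0.5124, -0.0619, 0.1857]
orientation: [3.141, -0.02, -0.0]
force: [3.7, -1.7, 1.1]
opening: 0.0162
gripper_force: 20.0
```

{"name": "arm_command", "arguments": {"deltas": [[[-0.142,-0.038,0,0,0,0],[-0.142,-0.034,0,0,0,0]]]}}

```text
t: 14.33
tool_pos: [0.5095, -0.0626, 0.1857]
orientation: [3.141, -0.019, -0.0]
force: [4.0, -3.0, 0.2]
opening: 0.016
gripper_force: 20.0
```

{"name": "arm_command", "arguments": {"deltas": [[[-0.145,-0.03,0,0,0,0],[-0.145,-0.025,0,0,0,0]]]}}

```text
t: 14.5
tool_pos: [0.5066, -0.0631, 0.1856]
orientation: [3.141, -0.019, -0.0]
force: [2.4, -1.4, 1.4]
opening: 0.0167
gripper_force: 20.0
```

{"name": "arm_command", "arguments": {"deltas": [[[-0.146,-0.012,0,0,0,0],[-0.147,-0.01,0,0,0,0]]]}}

```text
t: 14.67
tool_pos: [0.5037, -0.0633, 0.1856]
orientation: [3.141, -0.019, -0.0]
force: [3.6, -1.8, 1.4]
opening: 0.0162
gripper_force: 20.0
```

{"name": "arm_command", "arguments": {"deltas": [[[-0.147,0.002,0,0,0,0],[-0.146,0.006,0,0,0,0]]]}}

```text
t: 14.83
tool_pos: [0.5007, -0.0632, 0.1856]
orientation: [3.141, -0.019, -0.0]
force: [3.0, -2.3, 1.1]
opening: 0.0166
gripper_force: 20.0
```

{"name": "arm_command", "arguments": {"deltas": [[[-0.164,0.018,0,0,0,0],[-0.163,0.026,0,0,0,0]]]}}

```text
t: 15.0
tool_pos: [0.4976, -0.0627, 0.1856]
orientation: [3.141, -0.019, 0.0]
force: [3.8, -2.4, 0.4]
opening: 0.0167
gripper_force: 20.0
```

{"name": "arm_command", "arguments": {"deltas": [[[-0.08,0.018,0,0,0,0],[-0.081,0.017,0,0,0,0]]]}}

```text
t: 15.17
tool_pos: [0.496, -0.0624, 0.1856]
orientation: [3.141, -0.019, 0.0]
force: [4.0, -3.1, -0.2]
opening: 0.0169
gripper_force: 20.0
```

{"name": "arm_command", "arguments": {"deltas": [[[-0.053,0.014,0,0,0,0],[-0.053,0.014,0,0,0,0]]]}}

```text
t: 15.33
tool_pos: [0.4951, -0.0622, 0.1857]
orientation: [3.141, -0.019, 0.0]
force: [3.9, -3.3, 0.7]
opening: 0.0167
gripper_force: 20.0
```

```bash
python3 - <<'E'
from h import *
push()
E
```

```text
t 15.3333 ang -104.77 r 0.0315 tan 4.64 rad -2.15
```

{"name": "arm_command", "arguments": {"deltas": [[[-0.096,0.029,0,0,0,0],[-0.095,0.031,0,0,0,0]]]}}

```text
t: 15.5
tool_pos: [0.4932, -0.0616, 0.1856]
orientation: [3.141, -0.019, 0.001]
force: [4.2, -3.3, 0.4]
opening: 0.0166
gripper_force: 20.0
```

```bash
python3 - <<'E'
from h import *
push()
E
```

```text
t 15.5 ang -108.25 r 0.0315 tan 4.99 rad -1.83
```

{"name": "arm_command", "arguments": {"deltas": [[[-0.118,0.043,0,0,0,0],[-0.116,0.046,0,0,0,0]]]}}

```text
t: 15.67
tool_pos: [0.491, -0.0608, 0.1857]
orientation: [3.141, -0.02, 0.001]
force: [5.6, -3.3, -0.6]
opening: 0.0166
gripper_force: 20.0
```

```bash
python3 - <<'E'
from h import *
push()
E
```

```text
t 15.6667 ang -112.6 r 0.0315 tan 6.46 rad -0.91
```

{"name": "arm_command", "arguments": {"deltas": [[[0,0,0,0,0,0],[0,0,0,0,0,0],[0,0,0,0,0,0]]]}}

```text
t: 15.92
tool_pos: [0.4909, -0.0608, 0.1856]
orientation: [3.141, -0.019, 0.0]
force: [4.6, -2.9, -0.6]
opening: 0.0167
gripper_force: 20.0
```

```bash
python3 - <<'E'
from h import *
push()
for i in range(4): eyes.read_camera("wrist"); push()
E
```

```text
t 15.9167 ang -112.83 r 0.0315 tan 5.34 rad -0.93
t 15.9667 ang -112.78 r 0.0315 tan 5.67 rad -1.93
t 16.0167 ang -112.87 r 0.0315 tan 5.4 rad -1.48
t 16.0667 ang -112.8 r 0.0315 tan 5.53 rad -1.27
t 16.1167 ang -112.8 r 0.0315 tan 5.3 rad -1.22
```

{"name": "arm_command", "arguments": {"deltas": [[[-0.055,0.025,0,0,0,0],[-0.054,0.026,0,0,0,0]]]}}

```text
t: 16.28
tool_pos: [0.49, -0.0604, 0.1857]
orientation: [3.141, -0.02, 0.001]
force: [4.9, -3.8, 0.1]
opening: 0.0162
gripper_force: 20.0
```

```bash
python3 - <<'E'
from h import *
push()
for i in range(4): eyes.read_camera("wrist"); push()
E
```

```text
t 16.2833 ang -114.63 r 0.0315 tan 6.0 rad -1.41
t 16.3333 ang -114.75 r 0.0315 tan 6.05 rad -2.39
t 16.3833 ang -114.73 r 0.0315 tan 5.95 rad -2.45
t 16.4333 ang -114.71 r 0.0315 tan 6.12 rad -1.64
t 16.4833 ang -114.7 r 0.0315 tan 5.81 rad -0.96
```

{"name": "arm_command", "arguments": {"deltas": [[[-0.06,0.031,0,0,0,0],[-0.059,0.031,0,0,0,0],[-0.058,0.032,0,0,0,0]]]}}

```text
t: 16.73
tool_pos: [0.4883, -0.0595, 0.1857]
orientation: [3.141, -0.02, 0.001]
force: [5.4, -4.7, -0.3]
opening: 0.0166
gripper_force: 20.0
```

```bash
python3 - <<'E'
from h import *
push()
for i in range(4): eyes.read_camera("wrist"); push()
E
```

```text
t 16.7333 ang -118.09 r 0.0315 tan 7.01 rad -1.58
t 16.7833 ang -118.31 r 0.0315 tan 6.15 rad -0.98
t 16.8333 ang -118.26 r 0.0315 tan 6.61 rad -1.35
t 16.8833 ang -118.21 r 0.0315 tan 6.18 rad -1.7
t 16.9333 ang -118.26 r 0.0315 tan 6.51 rad -1.16
```

{"name": "arm_command", "arguments": {"deltas": [[[0.066,-0.035,0,0,0,0],[0.066,-0.035,0,0,0,0]]]}}

```text
t: 17.1
tool_pos: [0.4888, -0.0598, 0.1855]
orientation: [-3.141, 0.019, 0.002]
force: [0.7, -2.0, 2.3]
opening: 0.0165
gripper_force: 20.0
```

```bash
python3 - <<'E'
from h import *
push()
for i in range(4): eyes.read_camera("wrist"); push()
E
```

```text
t 17.1 ang -116.98 r 0.0315 tan 1.51 rad -1.47
t 17.15 ang -116.88 r 0.0315 tan 1.19 rad -2.14
t 17.2 ang -116.84 r 0.0315 tan 0.29 rad -1.36
t 17.25 ang -116.81 r 0.0315 tan 0.99 rad -2.53
t 17.3 ang -116.82 r 0.0315 tan 1.76 rad -2.77
```

{"name": "arm_command", "arguments": {"deltas": [[[0.088,-0.05,0,0,0,0],[0.09,-0.047,0,0,0,0]]]}}

```text
t: 17.47
tool_pos: [0.4908, -0.0607, 0.1856]
orientation: [-3.141, 0.019, 0.001]
force: [0.7, -2.3, 2.8]
opening: 0.0165
gripper_force: 20.0
```

```bash
python3 - <<'E'
from h import *
push()
for i in range(5): eyes.read_camera("wrist"); push()
E
```

```text
t 17.4667 ang -112.95 r 0.0315 tan 1.5 rad -1.84
t 17.5167 ang -112.61 r 0.0315 tan 0.42 rad -2.42
t 17.5667 ang -112.72 r 0.0315 tan 0.29 rad -1.65
t 17.6167 ang -112.64 r 0.0315 tan 0.94 rad -2.15
t 17.6667 ang -112.67 r 0.0315 tan 1.66 rad -1.69
t 17.7167 ang -112.68 r 0.0315 tan 0.7 rad -2.15
```

```bash
python3 - <<'E'
from h import *
print(rows(-113,-102,4)); print(rows(-102,-90,4))
E
```

```text
[[0.141, -0.056], [0.143, -0.049], [0.145, -0.042], [0.147, -0.035]]
[[0.162, -0.03], [0.164, -0.022], [0.164, -0.013], [0.165, -0.004]]
```

{"name": "arm_command", "arguments": {"deltas": [[[0.141,-0.056,0,0,0,0],[0.143,-0.049,0,0,0,0],[0.145,-0.042,0,0,0,0],[0.147,-0.035,0,0,0,0]]]}}

```text
t: 18.05
tool_pos: [0.4967, -0.0626, 0.1855]
orientation: [-3.141, 0.019, 0.001]
force: [-2.5, -2.2, 2.8]
opening: 0.0161
gripper_force: 20.0
```

{"name": "arm_command", "arguments": {"deltas": [[[0.162,-0.03,0,0,0,0],[0.164,-0.022,0,0,0,0],[0.164,-0.013,0,0,0,0],[0.165,-0.004,0,0,0,0]]]}}

```text
t: 18.38
tool_pos: [0.5033, -0.0633, 0.1855]
orientation: [-3.142, 0.019, 0.001]
force: [-2.7, -2.0, 2.6]
opening: 0.0166
gripper_force: 20.0
```

```bash
python3 - <<'E'
from h import *
push()
for i in range(5): eyes.read_camera("wrist"); push()
E
```

```text
t 18.3833 ang -89.65 r 0.0316 tan -2.69 rad -1.96
t 18.4333 ang -89.16 r 0.0316 tan -3.13 rad -1.93
t 18.4833 ang -89.28 r 0.0316 tan -2.07 rad -2.22
t 18.5333 ang -89.38 r 0.0316 tan -1.96 rad -1.92
t 18.5833 ang -89.37 r 0.0316 tan -1.65 rad -2.36
t 18.6333 ang -89.39 r 0.0316 tan -1.66 rad -1.97
```

```bash
python3 - <<'E'
from h import *
print(rows(-90,-120,10)); print(rows(-120,-130,4))
E
```

```text
[[-0.165, 0.004], [-0.164, 0.013], [-0.164, 0.022], [-0.162, 0.03], [-0.16, 0.038], [-0.158, 0.047], [-0.155, 0.055], [-0.152, 0.063], [-0.149, 0.071], [-0.145, 0.079]]
[[-0.117, 0.071], [-0.114, 0.076], [-0.111, 0.081], [-0.107, 0.086]]
```

{"name": "arm_command", "arguments": {"deltas": [[[-0.165,0.004,0,0,0,0],[-0.164,0.013,0,0,0,0],[-0.164,0.022,0,0,0,0],[-0.162,0.03,0,0,0,0],[-0.16,0.038,0,0,0,0],[-0.158,0.047,0,0,0,0],[-0.155,0.055,0,0,0,0],[-0.152,0.063,0,0,0,0],[-0.149,0.071,0,0,0,0],[-0.145,0.079,0,0,0,0]]]}}

```text
t: 19.47
tool_pos: [0.4879, -0.0593, 0.1857]
orientation: [3.141, -0.02, 0.002]
force: [5.6, -4.1, -2.0]
opening: 0.0157
gripper_force: 20.0
```

```bash
python3 - <<'E'
from h import *
push()
for i in range(4): eyes.read_camera("wrist"); push()
E
```

```text
t 19.4667 ang -118.8 r 0.0315 tan 6.91 rad -0.88
t 19.5167 ang -119.16 r 0.0315 tan 6.53 rad 0.25
t 19.5667 ang -119.06 r 0.0316 tan 5.89 rad -0.03
t 19.6167 ang -119.04 r 0.0315 tan 5.7 rad -0.37
t 19.6667 ang -119.04 r 0.0315 tan 6.04 rad -0.26
```

Consistent. Next 2.8 mm.

{"name": "arm_command", "arguments": {"deltas": [[[-0.08,0.047,0,0,0,0],[-0.08,0.05,0,0,0,0],[-0.076,0.052,0,0,0,0]]]}}

```text
t: 19.92
tool_pos: [0.4857, -0.058, 0.1857]
orientation: [3.141, -0.02, 0.002]
force: [7.4, -3.4, -3.1]
opening: 0.0164
gripper_force: 20.0
```

```bash
python3 - <<'E'
from h import *
push()
for i in range(4): eyes.read_camera("wrist"); push()
E
```

```text
t 19.9167 ang -123.49 r 0.0316 tan 8.02 rad 1.23
t 19.9667 ang -123.7 r 0.0316 tan 7.14 rad 0.87
t 20.0167 ang -123.65 r 0.0315 tan 7.92 rad -0.18
t 20.0667 ang -123.64 r 0.0316 tan 7.7 rad 0.1
t 20.1167 ang -123.65 r 0.0316 tan 8.19 rad 0.45
```

{"name": "arm_command", "arguments": {"deltas": [[[-0.041,0.028,0,0,0,0],[-0.04,0.029,0,0,0,0],[0,0,0,0,0,0]]]}}

```text
t: 20.37
tool_pos: [0.4849, -0.0575, 0.1857]
orientation: [3.141, -0.02, 0.003]
force: [6.3, -4.6, -2.1]
opening: 0.0168
gripper_force: 20.0
```

```bash
python3 - <<'E'
from h import *
push()
for i in range(4): eyes.read_camera("wrist"); push()
s=monitor.read_state(); print(s["tool_pos"])
E
```

```text
t 20.3667 ang -125.16 r 0.0315 tan 7.8 rad -0.1
t 20.4167 ang -125.18 r 0.0316 tan 7.57 rad 0.7
t 20.4667 ang -125.15 r 0.0316 tan 8.22 rad -0.08
t 20.5167 ang -125.17 r 0.0316 tan 7.22 rad -0.8
t 20.5667 ang -125.18 r 0.0316 tan 7.29 rad -0.28
[ 0.48490299 -0.05751084  0.18572904]
```

{"name": "arm_command", "arguments": {"deltas": [[[0,0,0,0,0,0],[0,0,0,0,0,0],[0,0,0,0,0,0],[0,0,0,0,0,0],[0,0,0,0,0,0],[0,0,1,0,0,0],[0,0,1.5,0,0,0],[0,0,2,0,0,0],[0,0,2,0,0,0]]], "gripper": 0.1}}

```text
t: 21.32
tool_pos: [0.484, -0.0568, 0.2517]
orientation: [-3.141, 0.019, 0.001]
force: [-0.8, -0.5, 0.8]
opening: 0.0512
gripper_force: 0.0
```

{"name": "arm_command", "arguments": {"deltas": [[[0.417,-0.86,0,0,0,7],[0.417,-0.86,0,0,0,7],[0.417,-0.86,0,0,0,7],[0.417,-0.86,0,0,0,7],[0.417,-0.86,0,0,0,7],[0.417,-0.86,0,0,0,7],[0.417,-0.86,0,0,0,7],[0.417,-0.86,0,0,0,7],[0.417,-0.86,0,0,0,7],[0.417,-0.86,0,0,0,7]]]}}

```text
t: 22.15
tool_pos: [0.5263, -0.1434, 0.2514]
orientation: [2.579, 1.794, 0.0]
force: [1.2, -0.0, -0.2]
opening: 0.051
gripper_force: 0.0
```

{"name": "arm_command", "arguments": {"deltas": [[[0.417,-0.86,0,0,0,7],[0.417,-0.86,0,0,0,7],[0.417,-0.86,0,0,0,7],[0.417,-0.86,0,0,0,7],[0.417,-0.86,0,0,0,7],[0,0,0,0,0,0],[0,0,0,0,0,0],[0,0,0,0,0,0],[0,0,0,0,0,0]]]}}

```text
t: 22.9
tool_pos: [0.5468, -0.1855, 0.2509]
orientation: [-1.931, -2.478, -0.0]
force: [-1.4, -0.3, 0.2]
opening: 0.051
gripper_force: 0.0
```

```bash
python3 - <<'E'
from h import *
from scipy.spatial.transform import Rotation as Ro
s=monitor.read_state(); print(s["tool_pos"],s["force"],Ro.from_rotvec(s["orientation"]).as_matrix().round(3).tolist(),s["opening"],s["t"])
c=cam("wrist"); I=eyes.read_camera("wrist"); cv2.imwrite("pics/w8.png",I)
u,v=np.round(proj(c,[.5474,-.1869,.1755])).astype(int); print(u,v)
x0,y0=max(u-25,0),max(v-25,0); g=I[y0:v+25,x0:u+25].max(2)
n,l,st,ce=cv2.connectedComponentsWithStats((g<48).astype(np.uint8))
for k in range(1,n):
    if st[k][4]>60:
        q=ce[k]+[x0,y0]; print(st[k],q,plane(c,*q,.1755),tri(ray(c,*q),ray(cam("top"),475.6,275.5)))
E
```

```text
[ 0.54683861 -0.18548989  0.25089107] [-1.35280788 -0.31360403  0.22041372] [[-0.244, 0.97, 0.0], [0.97, 0.244, 0.0], [0.0, 0.0, -1.0]] 0.05095152771947897 22.9
318 255
[ 14  13  25  24 427] [319.05854801 254.94145199] [ 0.54841703 -0.18693104  0.1755    ] (array([ 0.54998456, -0.19269443,  0.15642705]), np.float64(0.0004297853047582975))
```

{"name": "arm_command", "arguments": {"deltas": [[[0.07,-0.15,-2,0,0,0],[0,0,-2.5,0,0,0],[0,0,-2.5,0,0,0],[0,0,-1.5,0,0,0],[0,0,-1,0,0,0],[0,0,0,0,0,0],[0,0,0,0,0,0]]]}}

```text
t: 23.53
tool_pos: [0.5476, -0.1873, 0.1559]
orientation: [-1.928, -2.48, 0.0]
force: [-0.1, -0.3, 0.2]
opening: 0.0514
gripper_force: 0.0
```

{"name": "arm_command", "arguments": {"deltas": [[[0,0,0,0,0,0],[0,0,0,0,0,0],[0,0,0,0,0,0],[0,0,0,0,0,0],[0,0,0,0,0,0],[0,0,0,0,0,0],[0,0,0,0,0,0],[0,0,0,0,0,0],[0,0,0,0,0,0],[0,0,0,0,0,0]]], "gripper": -1, "squeeze": 15}}

```text
t: 24.37
tool_pos: [0.5481, -0.1877, 0.156]
orientation: [1.927, 2.48, 0.0]
force: [2.5, -0.8, 1.4]
opening: 0.0188
gripper_force: 15.0
```

```bash
cat >> h.py <<'E'
PV=np.array([.5139,-.1295])
def lev(n=0):
    L=[]
    for i in range(n+1):
        if i: eyes.read_camera("wrist")
        s=monitor.read_state(); x=s["tool_pos"][:2]-PV; a=np.arctan2(x[1],x[0]); f=-np.array(s["force"][:2])
        L.append([f@[np.sin(a),-np.cos(a)],f@[np.cos(a),np.sin(a)]])
    L=np.array(L); print("ang",np.degrees(a).round(2),"r",np.hypot(*x).round(4),"tan",L[:,0].round(1),L[:,0].mean().round(2),"rad",L[:,1].mean().round(2),s["force"].round(1),"t",s["t"])
E
python3 - <<'E'
from h import *
lev(2)
s=monitor.read_state(); x=s["tool_pos"][:2]-PV; a=np.degrees(np.arctan2(x[1],x[0])); r=100*np.hypot(*x); print(rows(a,a-21,8,r,r)); 
print(rows(a-21,a-51,12,r,r))
E
```

```text
ang -59.61 r 0.0674 tan [1.7 2.8 1.9] 2.14 rad -2.07 [ 3.1 -1.4  1.9] t 24.4667
[[-0.27, -0.15], [-0.277, -0.138], [-0.283, -0.125], [-0.288, -0.112], [-0.293, -0.098], [-0.297, -0.085], [-0.301, -0.071], [-0.304, -0.057]]
[[-0.291, -0.042], [-0.293, -0.029], [-0.294, -0.016], [-0.294, -0.003], [-0.294, 0.01], [-0.293, 0.022], [-0.292, 0.035], [-0.29, 0.048], [-0.288, 0.06], [-0.285, 0.073], [-0.282, 0.085], [-0.278, 0.098]]
```

{"name": "arm_command", "arguments": {"deltas": [[[-0.27,-0.15,0,0,0,0],[-0.277,-0.138,0,0,0,0],[-0.283,-0.125,0,0,0,0],[-0.288,-0.112,0,0,0,0],[-0.293,-0.098,0,0,0,0],[-0.297,-0.085,0,0,0,0],[-0.301,-0.071,0,0,0,0],[-0.304,-0.057,0,0,0,0]]]}}

```text
t: 25.13
tool_pos: [0.5257, -0.197, 0.1565]
orientation: [1.926, 2.477, 0.001]
force: [7.6, -5.4, 1.4]
opening: 0.0191
gripper_force: 15.0
```

```bash
python3 - <<'E'
from h import *
lev(2)
E
```

```text
ang -80.44 r 0.0686 tan [6.5 6.  5.1] 5.86 rad -5.82 [ 5.8 -3.9  1. ] t 25.2333
```

{"name": "arm_command", "arguments": {"deltas": [[[-0.07,-0.055,0,0,0,0],[-0.07,-0.055,0,0,0,0]]]}}

```text
t: 25.4
tool_pos: [0.5241, -0.1976, 0.1563]
orientation: [1.927, 2.478, 0.001]
force: [6.7, -1.1, 1.2]
opening: 0.0188
gripper_force: 15.0
```

```bash
sed -i 's/^PV=.*/PV=np.array([.512,-.1324])/' h.py; python3 - <<'E'
from h import *
lev(3); print(monitor.read_state()["tool_pos"])
E
```

```text
ang -79.57 r 0.0663 tan [6.4 6.2 6.1 5.3] 6.03 rad -2.87 [ 5.8 -2.   0.5] t 25.55
[ 0.52400361 -0.1976364   0.15624072]
```

{"name": "arm_command", "arguments": {"deltas": [[[-0.05,-0.018,0,0,0,0],[-0.05,-0.018,0,0,0,0]]]}}

```text
t: 25.72
tool_pos: [0.5231, -0.1979, 0.1563]
orientation: [1.927, 2.478, 0.001]
force: [5.8, -1.2, 1.6]
opening: 0.019
gripper_force: 15.0
```

```bash
python3 - <<'E'
from h import *
lev(3); print(monitor.read_state()["tool_pos"])
E
```

```text
ang -80.42 r 0.0664 tan [5.5 4.8 4.8 5.5] 5.16 rad -2.83 [ 6.  -2.6  0.7] t 25.8667
[ 0.5230563  -0.19791478  0.15622977]
```

{"name": "arm_command", "arguments": {"deltas": [[[0.1,0.015,0,0,0,0],[0.1,0.015,0,0,0,0],[0.05,0.01,0,0,0,0]]]}}

```text
t: 26.12
tool_pos: [0.5241, -0.1978, 0.1557]
orientation: [1.928, 2.48, -0.003]
force: [-2.0, -5.4, 2.7]
opening: 0.0189
gripper_force: 15.0
```

```bash
python3 - <<'E'
from h import *
lev(4); print(monitor.read_state()["tool_pos"])
E
```

```text
ang -79.48 r 0.0666 tan [-2.9 -2.  -2.2 -2.1 -1.1] -2.07 rad -4.88 [-0.2 -4.9  2.5] t 26.3167
[ 0.52415292 -0.19784898  0.15576595]
```

{"name": "arm_command", "arguments": {"deltas": [[[-0.109,-0.03,0,0,0,0],[-0.109,-0.03,0,0,0,0],[-0.109,-0.03,0,0,0,0],[-0.108,-0.03,0,0,0,0]]]}}

```text
t: 26.65
tool_pos: [0.5214, -0.1983, 0.1562]
orientation: [1.926, 2.479, 0.002]
force: [5.5, -2.7, 1.4]
opening: 0.019
gripper_force: 15.0
```

```bash
python3 - <<'E'
from h import *
lev(4); print(monitor.read_state()["tool_pos"])
E
```

```text
ang -82.03 r 0.0666 tan [5.1 4.9 4.7 5.1 4.6] 4.88 rad -3.94 [ 5.2 -3.3  0.8] t 26.85
[ 0.521236   -0.19839807  0.15617922]
```

{"name": "arm_command", "arguments": {"deltas": [[[-0.145,-0.04,0,0,0,0],[-0.145,-0.04,0,0,0,0]]]}}

```text
t: 27.02
tool_pos: [0.5185, -0.199, 0.1561]
orientation: [1.926, 2.479, 0.002]
force: [5.4, -2.3, 1.3]
opening: 0.0189
gripper_force: 15.0
```

```bash
python3 - <<'E'
from h import *
lev(4); print(monitor.read_state()["tool_pos"])
E
```

```text
ang -84.69 r 0.0669 tan [5.2 6.7 4.5 4.6 4.6] 5.09 rad -3.18 [ 4.9 -3.3  1.5] t 27.2167
[ 0.51819854 -0.19904222  0.15606618]
```

{"name": "arm_command", "arguments": {"deltas": [[[-0.165,-0.025,0,0,0,0],[-0.165,-0.025,0,0,0,0]]]}}

```text
t: 27.38
tool_pos: [0.5151, -0.1994, 0.1561]
orientation: [1.926, 2.479, 0.002]
force: [7.1, -2.7, 1.4]
opening: 0.0188
gripper_force: 15.0
```

```bash
sed -i 's/^PV=.*/PV=np.array([.5106,-.1335])/' h.py; python3 - <<'E'
from h import *
lev(4); print(monitor.read_state()["tool_pos"])
E
```

```text
ang -86.28 r 0.0662 tan [6.9 5.8 4.9 5.2 4.8] 5.51 rad -2.96 [ 5.  -3.   0.4] t 27.5833
[ 0.51489294 -0.19954945  0.15606131]
```

{"name": "arm_command", "arguments": {"deltas": [[[-0.165,-0.014,0,0,0,0],[-0.165,-0.012,0,0,0,0]]]}}

```text
t: 27.75
tool_pos: [0.5118, -0.1997, 0.1561]
orientation: [1.926, 2.479, 0.002]
force: [6.2, -2.1, 1.1]
opening: 0.0188
gripper_force: 15.0
```

```bash
python3 - <<'E'
from h import *
lev(4); print(monitor.read_state()["tool_pos"])
E
```

```text
ang -89.16 r 0.0663 tan [6.1 6.  4.4 5.7 4.2] 5.29 rad -2.7 [ 4.2 -2.3  0.6] t 27.95
[ 0.51157019 -0.19981262  0.15605284]
```

Still slack at about 5. Continue.

{"name": "arm_command", "arguments": {"deltas": [[[-0.165,0,0,0,0,0],[-0.165,0.003,0,0,0,0]]]}}

```text
t: 28.12
tool_pos: [0.5085, -0.1998, 0.1562]
orientation: [1.926, 2.479, 0.002]
force: [5.7, -3.8, 1.3]
opening: 0.0191
gripper_force: 15.0
```

```bash
python3 - <<'E'
from h import *
lev(4); print(monitor.read_state()["tool_pos"])
E
```

```text
ang -92.01 r 0.0664 tan [5.8 5.9 5.  4.8 5.5] 5.41 rad -3.05 [ 5.4 -3.4  1.3] t 28.3167
[ 0.50826657 -0.19988616  0.15606489]
```

{"name": "arm_command", "arguments": {"deltas": [[[-0.165,0.005,0,0,0,0],[-0.165,0.01,0,0,0,0]]]}}

```text
t: 28.48
tool_pos: [0.5052, -0.1998, 0.1561]
orientation: [1.926, 2.479, 0.002]
force: [5.7, -3.7, 0.6]
opening: 0.0188
gripper_force: 15.0
```

```bash
python3 - <<'E'
from h import *
lev(4); print(monitor.read_state()["tool_pos"])
E
```

```text
ang -94.9 r 0.0666 tan [6.  6.2 6.1 5.9 5.2] 5.87 rad -2.67 [ 4.9 -2.6  1.8] t 28.6833
[ 0.50491443 -0.19985868  0.1560854 ]
```

{"name": "arm_command", "arguments": {"deltas": [[[-0.125,0.01,0,0,0,0],[-0.124,0.014,0,0,0,0]]]}}

```text
t: 28.85
tool_pos: [0.5026, -0.1997, 0.1561]
orientation: [1.927, 2.479, 0.001]
force: [4.8, -4.4, 1.1]
opening: 0.0189
gripper_force: 15.0
```

```bash
python3 - <<'E'
from h import *
lev(4); print(monitor.read_state()["tool_pos"])
E
```

```text
ang -97.05 r 0.0667 tan [5.3 5.1 5.4 5.1 5.7] 5.31 rad -3.11 [ 5.3 -3.5  1.6] t 29.05
[ 0.50241249 -0.1996888   0.15609162]
```

{"name": "arm_command", "arguments": {"deltas": [[[-0.149,0.015,0,0,0,0],[-0.148,0.019,0,0,0,0]]]}}

```text
t: 29.22
tool_pos: [0.4996, -0.1993, 0.1561]
orientation: [1.927, 2.479, 0.001]
force: [6.2, -3.3, 1.1]
opening: 0.0186
gripper_force: 15.0
```

```bash
python3 - <<'E'
from h import *
lev(4); print(monitor.read_state()["tool_pos"])
E
```

```text
ang -99.62 r 0.0667 tan [6.7 5.9 6.1 5.8 5.7] 6.04 rad -2.9 [ 5.2 -3.7  0.4] t 29.4167
[ 0.49944071 -0.19930586  0.15606223]
```

{"name": "arm_command", "arguments": {"deltas": [[[-0.148,0.024,0,0,0,0],[-0.147,0.027,0,0,0,0]]]}}

```text
t: 29.58
tool_pos: [0.4968, -0.1989, 0.1562]
orientation: [1.926, 2.478, 0.001]
force: [8.2, -3.0, 0.9]
opening: 0.0185
gripper_force: 15.0
```

```bash
python3 - <<'E'
from h import *
lev(4); print(monitor.read_state()["tool_pos"])
E
```

```text
ang -101.96 r 0.0668 tan [8.6 7.5 5.9 6.3 6.7] 7.01 rad -3.02 [ 5.8 -5.   0.1] t 29.7833
[ 0.49674766 -0.19888631  0.15617366]
```

{"name": "arm_command", "arguments": {"deltas": [[[-0.122,0.028,0,0,0,0],[-0.121,0.03,0,0,0,0]]]}}

```text
t: 29.95
tool_pos: [0.495, -0.1985, 0.1564]
orientation: [1.925, 2.477, 0.002]
force: [9.3, -4.9, -0.5]
opening: 0.0183
gripper_force: 15.0
```

```bash
python3 - <<'E'
from h import *
lev(5); print(monitor.read_state()["tool_pos"])
E
```

```text
ang -103.51 r 0.0669 tan [10.1  9.6  9.3 10.   9.2  8.6] 9.47 rad -2.63 [ 7.9 -4.1 -0.7] t 30.2
[ 0.4949703  -0.19854599  0.15645398]
```

{"name": "arm_command", "arguments": {"deltas": [[[0,0,0,0,0,0],[0,0,0,0,0,0],[0,0,0,0,0,0],[0,0,0,0,0,0],[0,0,0,0,0,0],[0,0,0,0,0,0],[0,0,1,0,0,0],[0,0,2,0,0,0],[0,0,2.5,0,0,0],[0,0,2.5,0,0,0],[0,0,2,0,0,0],[0,0,0,0,0,0]]], "gripper": 0.1}}

```text
t: 31.2
tool_pos: [0.4954, -0.1989, 0.262]
orientation: [1.923, 2.474, 0.002]
force: [0.3, -0.5, 0.4]
opening: 0.0515
gripper_force: 0.0
```

```bash
python3 - <<'E'
from h import *
lev(2); print(monitor.read_state()["tool_pos"])
# ball where left? expect at last grasp position
c=cam("wrist"); I=eyes.read_camera("wrist"); u,v=np.round(proj(c,[.495,-.1985,.1755])).astype(int)
x0,y0=max(u-25,0),max(v-25,0); g=I[y0:v+25,x0:u+25].max(2)
n,l,st,ce=cv2.connectedComponentsWithStats((g<48).astype(np.uint8))
print([(st[k][4],plane(c,*(ce[k]+[x0,y0]),.1755).round(4)) for k in range(1,n) if st[k][4]>60])
E
```

```text
ang -104.44 r 0.0667 tan [ 0.4 -0.   0. ] 0.13 rad 0.05 [0.2 0.7 0.5] t 31.3
[ 0.49396039 -0.19814131  0.25725892]
[(np.int32(419), array([ 0.4939, -0.1916,  0.1755]))]
```

```bash
python3 -c "
from plant import ticket
print(ticket.close_job())"
```

```text
the job is handed in; nothing more can be done
None
```

The job is handed in at 31 s: I wound the handwheel about 3.5 turns clockwise to the stop at roughly 7 N at the handle (measured), then swung the ball lever clockwise until it bit at roughly 7 to 9.5 N (the reading carried some grip drag) and let go; nothing else was touched, and no verdict came back.

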